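# Turn the griddle over against the splash guard

### The job

The reversible griddle lies on the hob with its smooth side up; turn it over so that the ridged side is up. Push it over to the steel splash guard, tip it up by its handle until it stands all but upright against the front of the guard, then lay it down flat on the hob in front of the guard and let go. Lower it gently, do not let it drop or slap down on the glass, and leave the other things where they are.

Things in the scene. Friction and masses are not known exactly. Their poses are not given: they have to be found in the camera images.
- griddle_mid (a point): Centre of the griddle's plate, half-way through it. Dark metal plate, 100 (x) by 150 (y) by 25 mm thick: +z face smooth, -z face with seven ridges along x. Starts smooth face up, this point 12.5 mm above the hob; turned over it lies as high, z down. x points from the handle to the far (foot) edge, 50 mm from this point. Loose, 0.4 to 0.6 kg.
- griddle_bar (a point): Middle of the griddle's loop handle: bright round bar, 10 mm thick, along y, 96 mm from the plate's centre on its -x side (146 mm from the foot edge), at half the plate's thickness, so 12.5 mm above the hob either way up. Clear opening between bar and plate: 41 mm deep, 106 mm wide. It swivels between gripping fingers and then creeps towards their tips. Axes as the griddle's.
- guard_face (a point): Foot of the splash guard's front face, midway along it, at hob level. x points into the guard, away from the griddle: the front face is the plane x = 0; y runs along it, z up. Nothing stands out in front of the face below the ledge. A microwave hangs over the back of the hob, from about 0.6 m ahead of the robot, 460 mm up: keep wrists clear of it.
- guard: The splash guard: fixed, stiff upright steel sheet, 280 mm wide (y), 270 mm high; origin and axes as point guard_face. Along its top runs a level ledge, underside 270 mm above the hob, that overhangs the front by 60 mm and carries three small fixed jars: a gripper working close to the face must lean back from it.
- salt_shaker: Bystander, to be left alone: small glass salt shaker, 44x44x90 mm, beside the guard; origin under its centre, z up.
- pepper_mill: Bystander, to be left alone: dark turned-wood pepper mill, 58x58x170 mm, at the back of the hob; origin under its centre, z up.
- saucepan: Bystander, to be left alone: steel saucepan with a black handle, 186 mm wide, 340 mm long with its handle, 106 mm high, on the left of the hob; origin under its centre, z up.
- mug: Bystander, to be left alone: white mug with grey dots, 82x114x91 mm, back left of the hob; origin under its centre, z up.
- tin: Bystander, to be left alone: squat food tin, 75x75x58 mm, near the front of the hob; origin under its centre, z up.
- oil_bottle: Bystander, to be left alone: small white bottle with a yellow cap, 64x64x191 mm, at the back of the hob; origin under its centre, z up.

How it is judged:
On the way:
1. the griddle stands against the guard: tipped up at least 68 degrees from lying flat, its handle bar above it and within 50 mm of the guard's front face (angle between griddle_mid's own z axis and vertical above 1.187 rad and height (world z) of griddle_bar above 0.12 m and x of griddle_bar in the frame of guard_face between -0.05 and 0 m and x of griddle_mid in the frame of guard_face above -0.07 m and y of griddle_mid in the frame of guard_face between -0.16 and 0.16 m), for 0.2 s.
At the end, for the whole second after the job is handed in: The griddle lies flat on the hob (within 7 degrees), ridged side up, its centre in front of the guard (within 320 mm of the face and 170 mm to either side of its middle), released and at rest (angle between griddle_mid's own z axis and vertical above 3.02 rad and height (world z) of griddle_mid below 0.018 m and x of griddle_mid in the frame of guard_face between -0.32 and -0.03 m and y of griddle_mid in the frame of guard_face between -0.17 and 0.17 m and linear speed of griddle below 0.02 m/s and contact force between the fingers and griddle below 0.1 N); the robot touches nothing.
It fails at once if the griddle drops or slaps down (its plate moves faster than 0.6 m/s) (linear speed of griddle above 0.6 m/s).
It fails at once if another thing on the hob is pushed more than 30 mm or knocked over (distance of any of salt_shaker, pepper_mill, saucepan, mug, tin, oil_bottle from where it was at the start of the episode above 0.03 m or angle between any of salt_shaker, pepper_mill, saucepan, mug, tin, oil_bottle's own z axis and vertical above 0.5 rad).
It also fails if it takes over 58 s, if anything falls off the work surface, if the arm or the gripper's body presses on something with over 40 N, if the wrist force passes 120 N, or if a joint passes its speed limit or range.

### The arm

A 7-joint arm with a two-finger parallel gripper is mounted at the origin on a cart in front of the work surface, level with it; the furniture and walls round the work are solid. World frame = base frame: x ahead of the robot, y to its left, z up, the work surface at z = 0. Lengths are in m, angles in rad, forces in N, time in s.
With the tool pointing down it reaches from about 0.425 to 0.8 m from the base axis. Payload 8.3 kg.
Tool frame: the origin (TCP) lies at the very end of the fingers, on their centre line; the grasp point (between the pads) lies 19 mm behind it; z points along the fingers, y is the line along which they close (so a half turn about z gives the same grasp; the last joint's range is limited). The gripper opens to 85 mm and grips with 20 to 120 N. Pads are 22 mm wide; open, the fingers measure 114 mm over their backs; the gripper's body (76 mm by 85 mm) begins 54 mm behind the grasp point. The pads swing forward as they close: fully open they stand 13 mm farther back than shut.
Start: joints at [-1.408, 0.383, 0.016, 1.37, -0.006, 1.388, -0.046], TCP at [0.14, 0.609, 0.231] pointing down, gripper open.
Joint ranges: [-2.95, 2.95], [-0.25, 2.06], [-1.52, 1.56], [0.18, 2.33], [-1.44, 4.58], [0.02, 2.06], [-3.01, 3.01]. Speed limits (rad/s): [2.39, 2.39, 3.01, 3.01, 3.14, 3.14, 3.14].

### API

Orientations are given as a 3x3 rotation matrix whose columns are the frame's x, y, z axes.
In Python, from cell import read_state, capture, close_job gives the robot as it stands.
- The arm moves only by the tool send_rows, never from a script. Its argument "commands" is a list of rows, each a list of 7 numbers: the gripper's target within -1 to 1 (shut at 1, half-way at 0, fully open at -1), then the shift along the tool's x, y, z each as a share of 25 cm, from -1 to 1, then the turn, a rotation vector about the tool's x, y, z each as a share of pi rad, from -1 to 1. A call has 1 to 5 rows; each row shifts and turns the commanded pose from where the row before left it, along the tool's axes as they then stand; what a row does not reach is not made up. A row lasts 1/12 s, in which the tool goes at most 41.7 mm and 7.16 degrees, less where a joint would pass 70% of its speed; a pose out of reach is approached as far as the arm can. A call with a number of a shift or a turn outside -1 to 1 is refused whole. A call with a gripper value outside its range is refused whole. The fingers move at their own pace and stop on an object; "grip_force" is the grip in N (left out, the last holds). Time passes only in rows, so rows that do not move let the fingers close. It gives the time, the measured TCP pose, the force, the opening and the grip force at its end, in the units of the state.
- read_state(): the state, without advancing time (a new reading comes with each control period).
- capture(name): name is "scene" or "top" or "wrist"; returns a dict with "pixels" (480x640x3 uint8, red, green, blue), "fx", "fy", "cx", "cy" (pixels), "extrinsics" (4x4, takes a point from camera to world coordinates); the wrist camera has in their place "mount" (4x4, takes a point from camera to tool coordinates, whose origin is the TCP and whose axes are the flange's). Camera axes: x right, y up, looking along -z (the intrinsics and any distortion apply to the point x, -y, -z); pixel columns grow to the right and rows downward; lengths in m; the calibration is good to about 2 mm. A picture is of the moment at which its call begins: read the wrist's pose just before it. There is no depth.
- close_job(): hands the job in; it is judged then, once.
The state is a dict: "time": time; "q": joint angles; "qd": joint speeds; "effort": joint torques, N m; "ee_pos": TCP position; "eef_rot": TCP orientation; "ft_force": force on the tool from outside, world axes, zero at the start; "moment": the same for the moment, N m; "finger_gap": finger opening in m; "grasp_force": force on a finger pad.
Only numpy, scipy, OpenCV 4.12 (cv2) and the standard library are available. Lean on these libraries where they do the work, as an engineer would, in place of code of your own. Each camera call takes 0.05 s, during which the arm holds its last target. There are 200 camera calls.

## Working session

There is one attempt and no reset: what is moved stays moved. The work goes in short steps, Python scripts to look and compute and a tool call to move; the robot and the scene stay as the last step left them, time stands still between calls to the robot, and variables do not carry over. Pictures are saved under pics/ and viewed, at most 10 in all, crops included, and the job is handed in when it is done.

Besides the shell and the picture viewer there is one more tool, called after "Emit:" in YAML: its name, and indented under it one key for each argument. send_rows: Moves the arm, as the interface text tells. Its arguments: {"type":"object","properties":{"commands":{"type":"array"},"grip_force":{"type":"number"}},"required":["commands"]}

```bash
mkdir -p pics; ls; python3 - <<'E'
from cell import *
import cv2,numpy as np
s=read_state();print({k:np.round(v,3).tolist() for k,v in s.items()})
for n in("scene","top"):
    c=capture(n);print(n,c["fx"],c["fy"],c["cx"],c["cy"],np.round(c["extrinsics"],4).tolist(),[k for k in c])
    cv2.imwrite(f"pics/{n}0.png",c["pixels"][...,::-1])
E
```

```text
pics
{'time': 0.0, 'q': [-1.408, 0.384, 0.016, 1.371, -0.006, 1.388, -0.047], 'qd': [0.002, -0.001, -0.001, -0.0, 0.002, -0.0, 0.001], 'effort': [0.0, -62.76, 0.845, -37.182, 0.017, 0.014, 0.0], 'ee_pos': [0.14, 0.609, 0.23], 'eef_rot': [[-0.975, 0.224, -0.0], [0.224, 0.975, -0.002], [-0.0, -0.002, -1.0]], 'ft_force': [-0.234, 0.111, 0.079], 'moment': [0.01, -0.028, 0.005], 'grasp_force': 0.0, 'finger_gap': 0.085}
scene 456.20272796215744 456.20272796215744 312.90583001655995 239.40767915132272 [[0.1804, 0.8703, -0.4584, 0.1747], [-0.9836, 0.1633, -0.077, -0.023], [0.0078, 0.4647, 0.8854, 0.7816], [0.0, 0.0, 0.0, 1.0]] ['pixels', 'fx', 'fy', 'cx', 'cy', 'extrinsics']
top 559.3162897098224 559.3162897098224 324.5028616371118 229.33472473412462 [[-0.0636, 0.9438, -0.3244, 0.2434], [-0.998, -0.0601, 0.0208, 0.0844], [0.0001, 0.325, 0.9457, 1.0221], [0.0, 0.0, 0.0, 1.0]] ['pixels', 'fx', 'fy', 'cx', 'cy', 'extrinsics']
```

View pics/scene0.png

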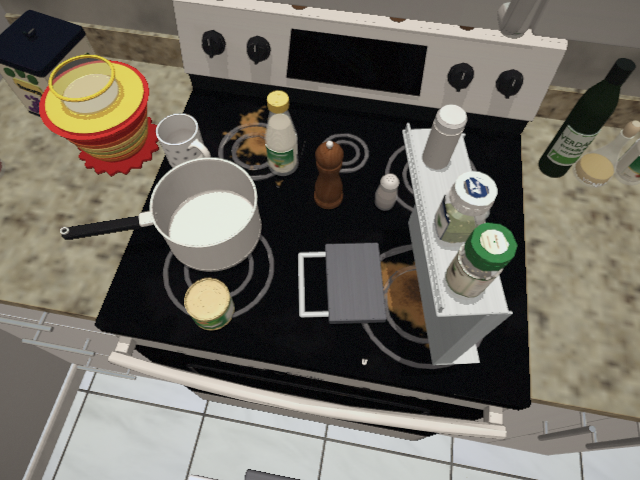

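View pics/top0.png

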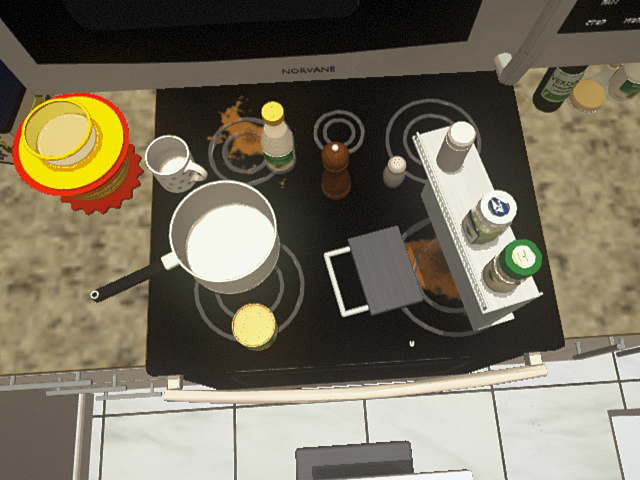

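The scene view shows the griddle plate at about (327–385, 243–322) with its handle bar to the left at x≈301. The guard's ledge runs from (405,125) to (440,308), and the near foot of the guard is at about (435,362). In the top view the plate is at (348–424, 226–313), the bar runs from (326,252) to (343,316), and the ledge's front edge runs from (417,135) to (484,308).

```bash
cat > h.py <<'E'
import numpy as np,cv2
from cell import *
def ray(c,u,v,E=None):
    E=c["extrinsics"] if E is None else E
    d=np.array([(u-c["cx"])/c["fx"],-(v-c["cy"])/c["fy"],-1.]);return E[:3,3],E[:3,:3]@d
def onz(c,u,v,z,E=None):
    o,d=ray(c,u,v,E);return o+d*(z-o[2])/d[2]
def proj(c,p,E=None):
    E=c["extrinsics"] if E is None else E
    q=E[:3,:3].T@(np.asarray(p)-E[:3,3]);return np.array([c["cx"]-c["fx"]*q[0]/q[2],c["cy"]+c["fy"]*q[1]/q[2]])
E
python3 - <<'E'
from h import *
C={n:capture(n) for n in("scene","top")}
P=dict(scene=[(327,245),(380,243),(385,320),(329,322)],top=[(348,238),(395,226),(424,301),(370,313)])
B=dict(scene=[(300,254),(300,316)],top=[(327,253),(343,315)])
L=dict(scene=[(405,126),(437,310)],top=[(417,136),(482,308)])
F=dict(scene=[(434,362)],top=[(477,329)])
T=dict(scene=[(386,205)],top=[(394,184)])
for n,c in C.items():
    print(n,"plate",[np.round(onz(c,*p,.025)[:2],3).tolist() for p in P[n]])
    print("bar",[np.round(onz(c,*p,.0125)[:2],3).tolist() for p in B[n]])
    print("ledge",[np.round(onz(c,*p,.27)[:2],3).tolist() for p in L[n]],"foot",[np.round(onz(c,*p,0)[:2],3).tolist() for p in F[n]],"salt",[np.round(onz(c,*p,0)[:2],3).tolist() for p in T[n]])
a=C["scene"]["pixels"][100:380,380:520];b=C["top"]["pixels"][110:350,400:560]
a=cv2.resize(a,None,fx=2.1,fy=2.1,interpolation=2);b=cv2.resize(b,None,fx=2.45,fy=2.45,interpolation=2)
b=cv2.copyMakeBorder(b[:588],0,588-min(588,b.shape[0]),0,0,0)
print(a.shape,b.shape);cv2.imwrite("pics/g.png",np.hstack([a[:588],b])[...,::-1])
E
```

```text
scene plate [[0.56, 0.015], [0.582, -0.082], [0.436, -0.107], [0.415, -0.013]]
bar [[0.538, 0.062], [0.42, 0.039]]
ledge [[0.648, -0.077], [0.374, -0.139]] foot [[0.386, -0.2]] salt [[0.684, -0.086]]
top plate [[0.565, 0.02], [0.584, -0.071], [0.437, -0.108], [0.422, -0.009]]
bar [[0.542, 0.061], [0.424, 0.039]]
ledge [[0.641, -0.081], [0.375, -0.138]] foot [[0.385, -0.203]] salt [[0.68, -0.082]]
(588, 294, 3) (588, 392, 3)
```

View pics/g.png

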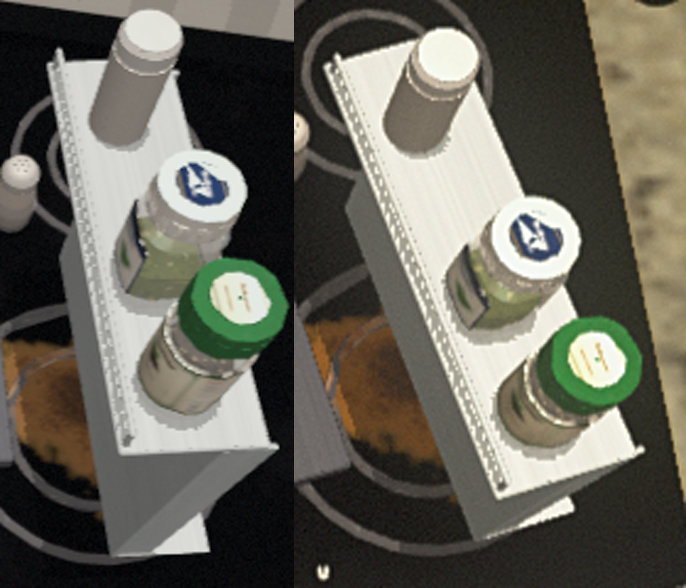

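The zoomed crops show the guard's face below the ledge with both foot corners. In the left crop they are at (62,262) and (112,554), in the right one at (346,207) and (473,540).

```bash
python3 - <<'E'
from h import *
C={n:capture(n) for n in("scene","top")}
F=dict(scene=[(409.5,224.8),(433.3,363.8)],top=[(421.2,194.5),(473,330.4)])
for n,c in C.items():
    a,b=[onz(c,*p,0)[:2] for p in F[n]];print(n,a,b,np.linalg.norm(a-b),(a+b)/2,np.degrees(np.arctan2(*(a-b)[::-1])))
E
```

```text
scene [ 0.64647869 -0.13639384] [ 0.38263891 -0.1987529 ] 0.2711089832687705 [ 0.5145588  -0.16757337] 13.297938976827155
top [ 0.6544708 -0.1332221] [ 0.38280715 -0.1953055 ] 0.2786673410921819 [ 0.51863898 -0.1642638 ] 12.872765805371278
```

Emit:
send_rows:
  commands:
    - [-1,-0.0915,-0.0937,0,0,0,0]
    - [-1,-0.0915,-0.0937,0,0,0,0]
    - [-1,-0.0915,-0.0937,0,0,0,0]
    - [-1,-0.0915,-0.0937,0,0,0,0]
    - [-1,-0.0915,-0.0937,0,0,0,0]
  grip_force: 60

```text
time: 0.72
ee_pos: [0.2258, 0.4679, 0.2312]
eef_rot: [[-0.975, 0.224, -0.0], [0.224, 0.975, 0.0], [0.0, 0.0, -1.0]]
ft_force: [0.8, -0.0, 1.0]
finger_gap: 0.0855
grasp_force: 0.0
```

Emit:
send_rows:
  commands:
    - [-1,-0.0915,-0.0937,0,0,0,0]
    - [-1,-0.0915,-0.0937,0,0,0,0]
    - [-1,-0.0915,-0.0937,0,0,0,0]
    - [-1,-0.0915,-0.0937,0,0,0,0]
    - [-1,-0.0915,-0.0937,0,0,0,0]

```text
time: 1.13
ee_pos: [0.311, 0.3281, 0.2315]
eef_rot: [[-0.975, 0.224, 0.0], [0.224, 0.975, 0.001], [0.0, 0.001, -1.0]]
ft_force: [1.1, 0.6, 1.1]
finger_gap: 0.0855
grasp_force: 0.0
```

Emit:
send_rows:
  commands:
    - [-1,-0.0915,-0.0937,0,0,0,0]
    - [-1,-0.0915,-0.0937,0,0,0,0]
    - [-1,-0.0915,-0.0937,0,0,0,0]
    - [-1,-0.0915,-0.0937,0,0,0,0]
    - [-1,-0.0915,-0.0937,0,0,0,0]

```text
time: 1.55
ee_pos: [0.3962, 0.1883, 0.2315]
eef_rot: [[-0.975, 0.224, 0.0], [0.224, 0.975, 0.001], [-0.0, 0.001, -1.0]]
ft_force: [0.4, 1.1, 0.2]
finger_gap: 0.0851
grasp_force: 0.0
```

Emit:
send_rows:
  commands:
    - [-1,-0.0915,-0.0937,0,0,0,0]
    - [-1,-0.0915,-0.0937,0,0,0,0]
    - [-1,-0.0915,-0.0937,0,0,0,0]
    - [-1,-0.0915,-0.0937,0,0,0,0]
    - [-1,-0.0915,-0.0937,0,0,0,0]

```text
time: 1.97
ee_pos: [0.4815, 0.0486, 0.2316]
eef_rot: [[-0.975, 0.224, 0.001], [0.224, 0.975, 0.0], [-0.001, 0.001, -1.0]]
ft_force: [1.1, 0.3, 0.0]
finger_gap: 0.0852
grasp_force: 0.0
```

Emit:
send_rows:
  commands:
    - [-1,0,0,0,0,0,-0.0361]
    - [-1,0,0,0,0,0,-0.0361]
    - [-1,0,0,0,0,0,-0.0361]
    - [-1,0,0,0,0,0,-0.0361]
    - [-1,0,0,0,0,0,0]

```text
time: 2.38
ee_pos: [0.4809, 0.05, 0.2313]
eef_rot: [[-0.973, -0.231, -0.0], [-0.231, 0.973, 0.0], [0.0, 0.0, -1.0]]
ft_force: [-0.2, 0.2, 0.3]
finger_gap: 0.0856
grasp_force: 0.0
```

Emit:
send_rows:
  commands:
    - [-1,0,0,0,0.0389,0,0]
    - [-1,0,0,0,0.0389,0,0]
    - [-1,0,0,0,0.0389,0,0]
    - [-1,0,0,0,0.0389,0,0]
    - [-1,0,0,0,0.0389,0,0]

```text
time: 2.8
ee_pos: [0.4817, 0.0511, 0.2326]
eef_rot: [[-0.975, -0.179, 0.135], [-0.224, 0.797, -0.561], [-0.007, -0.577, -0.817]]
ft_force: [-0.1, 0.1, -0.8]
finger_gap: 0.0853
grasp_force: 0.0
```

Emit:
send_rows:
  commands:
    - [-1,0,0,0,0.0389,0,0]
    - [-1,0,0,0,0.0389,0,0]
    - [-1,0,0,0,0.0389,0,0]
    - [-1,0,0,0,0,0,0]
    - [-1,0,0,0,0,0,0]

```text
time: 3.22
ee_pos: [0.4805, 0.0511, 0.23]
eef_rot: [[-0.974, -0.128, 0.187], [-0.227, 0.544, -0.807], [0.001, -0.829, -0.559]]
ft_force: [0.3, 0.4, 0.1]
finger_gap: 0.0851
grasp_force: 0.0
```

```bash
python3 - <<'E'
from h import *
s=read_state();print({k:np.round(s[k],3).tolist() for k in("q","ee_pos","eef_rot")})
C={n:capture(n) for n in("scene","top")}
t=np.array([.974,.226]);n=np.array([.226,-.974]);G=np.array([.5175,-.1655])
Q=dict(scene=dict(tin=(211,326,0),pan_r=(262,215,.1),pan_b=(213,267,0)),top=dict(tin=(258,347,0),pan_r=(279,245,.1),pan_b=(238,293,0)))
for m,c in C.items():
    for k,v in Q[m].items():
        p=onz(c,*v)[:2];print(m,k,p.round(3),"n,t",((p-G)@n).round(3),((p-G)@t).round(3))
c=C["scene"];cv2.imwrite("pics/s1.png",c["pixels"][...,::-1])
E
```

```text
{'q': [-1.07, 0.345, 0.386, 1.831, 0.72, 1.532, 0.888], 'ee_pos': [0.481, 0.051, 0.23], 'eef_rot': [[-0.974, -0.128, 0.187], [-0.227, 0.544, -0.807], [0.001, -0.829, -0.559]]}
scene tin [0.377 0.19 ] n,t -0.378 -0.056
scene pan_r [0.558 0.132] n,t -0.28 0.107
scene pan_b [0.487 0.218] n,t -0.381 0.057
top tin [0.378 0.196] n,t -0.383 -0.054
top pan_r [0.536 0.144] n,t -0.298 0.088
top pan_b [0.479 0.23 ] n,t -0.394 0.052
```

View pics/s1.png

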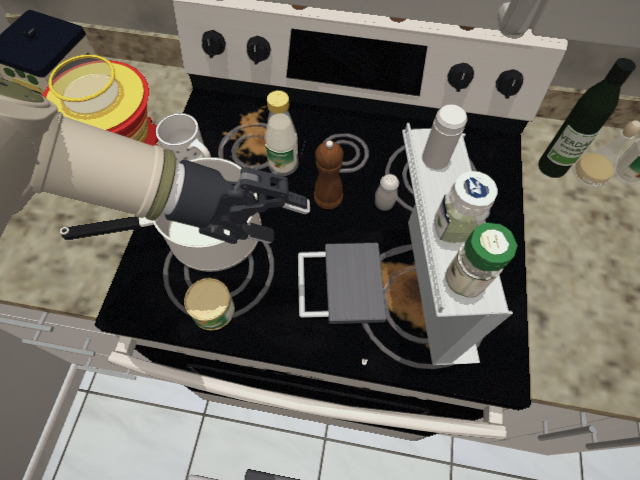

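The scene view shows the tool tilted 56° over the pan, fingertips near (305,207), all poses tracking well. The griddle's bar is at x≈300, rows 254–316. Next I straighten the tool, part-open the fingers to fit the handle opening, and descend.

Emit:
send_rows:
  commands:
    - [0.15,0,0,0,-0.0389,0,0]
    - [0.15,0,0,0,-0.0389,0,0]
    - [0.15,0,0,0,-0.0389,0,0]
    - [0.15,0,0,0,-0.0389,0,0]
    - [0.15,0,0,0,-0.0389,0,0]
  grip_force: 30

```text
time: 3.73
ee_pos: [0.4824, 0.0493, 0.2346]
eef_rot: [[-0.975, -0.206, 0.086], [-0.223, 0.914, -0.338], [-0.009, -0.348, -0.937]]
ft_force: [-0.6, -0.5, -0.7]
finger_gap: 0.0363
grasp_force: 0.0
```

Emit:
send_rows:
  commands:
    - [0.15,0,0,0,-0.0389,0,0]
    - [0.15,0,0,0,-0.0389,0,0]
    - [0.15,0,0,0,-0.0389,0,0]
    - [0.15,0,0,0.1,0,0,0]
    - [0.15,0,0,0.1,0,0,0]

```text
time: 4.15
ee_pos: [0.484, 0.0459, 0.1853]
eef_rot: [[-0.976, -0.215, 0.011], [-0.215, 0.977, 0.007], [-0.012, 0.004, -1.0]]
ft_force: [-0.2, 0.7, -0.7]
finger_gap: 0.0362
grasp_force: 0.0
```

Emit:
send_rows:
  commands:
    - [0.15,0,0,0.12,0,0,0]
    - [0.15,0,0,0.12,0,0,0]
    - [0.15,0,0,0.12,0,0,0]
    - [0.15,0,0,0.12,0,0,0]
    - [0.15,0,0,0.1,0,0,0]

```text
time: 4.57
ee_pos: [0.4824, 0.0486, 0.0372]
eef_rot: [[-0.975, -0.221, 0.006], [-0.221, 0.975, 0.003], [-0.006, 0.002, -1.0]]
ft_force: [-0.1, -0.4, -0.1]
finger_gap: 0.0363
grasp_force: 0.0
```

```bash
python3 - <<'E'
from h import *
s=read_state();c=capture("wrist");print(np.round(c["mount"],3).tolist(),c["fx"],s["ee_pos"],s["finger_gap"])
T=np.eye(4);T[:3,:3]=s["eef_rot"];T[:3,3]=s["ee_pos"];E=T@c["mount"]
print("bar predicted",[proj(c,p,E).round() for p in((.54,.0635,.0125),(.481,.05,.0125),(.422,.0365,.0125))])
w=c["pixels"];g=capture("scene")["pixels"][180:360,240:480]
cv2.imwrite("pics/w1.png",np.hstack([cv2.resize(w,(400,300)),cv2.resize(g,(400,300),interpolation=2)])[...,::-1])
E
```

```text
[[-0.001, 0.965, 0.263, 0.066], [1.0, 0.001, -0.001, -0.0], [-0.001, 0.263, -0.965, -0.142], [0.0, 0.0, 0.0, 1.0]] 331.9276104479374 [0.48238851 0.04857349 0.03716354] 0.036306083870208464
bar predicted [array([325., 374.]), array([325., 277.]), array([325., 161.])]
```

View pics/w1.png

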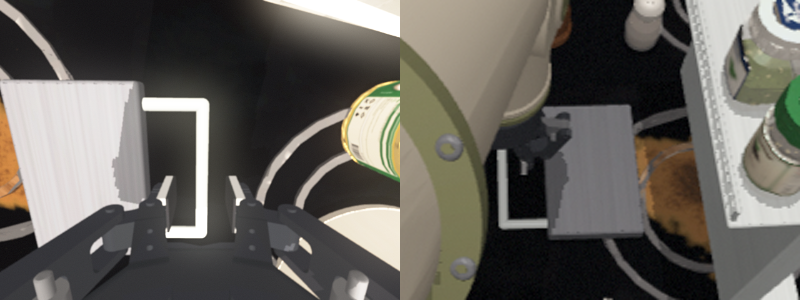

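In the wrist view the bar (full-image column ≈325, rows 157–380) sits between the fingers, where predicted. Now descend and grip.

Emit:
send_rows:
  commands:
    - [0.15,0,0,0.044,0,0,0]
    - [0.15,0,0,0.044,0,0,0]
    - [0.15,0,0,0.04,0,0,0]
    - [0.15,0,0,0,0,0,0]
    - [1,0,0,0,0,0,0]
  grip_force: 30

```text
time: 5.08
ee_pos: [0.4809, 0.05, 0.0043]
eef_rot: [[-0.974, -0.226, -0.0], [-0.226, 0.974, -0.0], [0.0, 0.0, -1.0]]
ft_force: [-0.7, 1.0, 0.5]
finger_gap: 0.0252
grasp_force: 0.0
```

Emit:
send_rows:
  commands:
    - [1,0,0,0,0,0,0]
    - [1,0,0,0,0,0,0]
    - [1,0,0,0,0,0,0]
    - [1,0,0,0,0,0,0]
    - [1,0,0,0,0,0,0]

```text
time: 5.5
ee_pos: [0.4814, 0.0501, 0.0048]
eef_rot: [[-0.974, -0.226, 0.001], [-0.226, 0.974, 0.0], [-0.001, 0.0, -1.0]]
ft_force: [-0.0, -1.5, 3.6]
finger_gap: 0.0085
grasp_force: 29.9
```

Emit:
send_rows:
  commands:
    - [1,0,-0.02,0,0,0,0]
    - [1,0,-0.03,0,0,0,0]
    - [1,0,-0.03,0,0,0,0]
    - [1,0,-0.03,0,0,0,0]
    - [1,0,-0.03,0,0,0,0]

```text
time: 5.92
ee_pos: [0.4891, 0.0181, 0.0046]
eef_rot: [[-0.974, -0.228, 0.0], [-0.228, 0.974, 0.003], [-0.001, 0.002, -1.0]]
ft_force: [-1.2, 7.1, 5.2]
finger_gap: 0.0084
grasp_force: 29.8
```

Emit:
send_rows:
  commands:
    - [1,0,-0.03,0,0,0,0]
    - [1,0,-0.03,0,0,0,0]
    - [1,0,-0.03,0,0,0,0]
    - [1,0,-0.02,0,0,0,0]
    - [1,0,-0.02,0,0,0,0]

```text
time: 6.33
ee_pos: [0.4965, -0.0136, 0.0046]
eef_rot: [[-0.974, -0.228, 0.0], [-0.228, 0.974, 0.003], [-0.001, 0.003, -1.0]]
ft_force: [-1.9, 6.9, 6.1]
finger_gap: 0.0088
grasp_force: 30.0
```

Emit:
send_rows:
  commands:
    - [1,0,-0.012,0,0,0,0]
    - [1,0,-0.008,0,0,0,0]
    - [1,0,0,0,0,0,0]

```text
time: 6.58
ee_pos: [0.4972, -0.0174, 0.0046]
eef_rot: [[-0.974, -0.229, -0.001], [-0.229, 0.974, 0.004], [-0.0, 0.004, -1.0]]
ft_force: [-3.8, 9.5, 8.4]
finger_gap: 0.0085
grasp_force: 30.2
```

Emit:
send_rows:
  commands:
    - [1,0,-0.008,0,0,0,0]
    - [1,0,-0.008,0,0,0,0]
    - [1,0,0,0,0,0,0]

```text
time: 6.83
ee_pos: [0.4972, -0.0176, 0.0045]
eef_rot: [[-0.973, -0.232, -0.003], [-0.232, 0.973, 0.008], [0.001, 0.008, -1.0]]
ft_force: [-7.4, 19.8, 13.1]
finger_gap: 0.0086
grasp_force: 30.9
```

```bash
cat > plan.py <<'E'
import numpy as np
def tcp(b,a,s): return np.array([b[0]+s*np.sin(a),b[1]-s*np.cos(a)])
def rows(P,A,g=1):
    """P tcp (n,z) list m, A alpha list rad -> rows; keeps rounding from adding up"""
    out=[];p=np.array(P[0],float);a=A[0]
    for q,b in zip(P[1:],A[1:]):
        d=q-p;y=np.array([-np.cos(a),-np.sin(a)]);z=np.array([np.sin(a),-np.cos(a)])
        r=[round(d@y/.25,3),round(d@z/.25,3),round((b-a)/np.pi,4)]
        p=p+.25*(r[0]*y+r[1]*z);a+=r[2]*np.pi
        out.append([g,0,r[0],r[1],r[2],0,0])
    for i in range(0,len(out),5): print(out[i:i+5])
    print("end",p,np.degrees(a))
E
python3 - <<'E'
from plan import *
N=30;u=np.linspace(0,1,N+1);th=np.radians(81)*(3*u**2-2*u**3)*.4+np.radians(81)*u*.6
al=np.radians(50)*np.clip((np.degrees(th)-15)/60,0,1)
s=.008;lead=.004*np.clip(1-np.degrees(th)/15,0,1)
B=[(-.146*np.cos(t)-.0125*np.sin(t)+l,.146*np.sin(t)+.0125*np.cos(t)) for t,l in zip(th,lead)]
P=[tcp(b,a,s) for b,a in zip(B,al)]
rows(P,al);print(np.round(P[::5],3),P[-1])
E
```

```text
[[1, 0, np.float64(0.003), np.float64(-0.018), np.float64(0.0), 0, 0], [1, 0, np.float64(0.003), np.float64(-0.019), np.float64(0.0), 0, 0], [1, 0, np.float64(0.002), np.float64(-0.021), np.float64(0.0), 0, 0], [1, 0, np.float64(0.002), np.float64(-0.023), np.float64(0.0), 0, 0], [1, 0, np.float64(0.001), np.float64(-0.025), np.float64(0.0), 0, 0]]
[[1, 0, np.float64(-0.001), np.float64(-0.025), np.float64(0.0), 0, 0], [1, 0, np.float64(-0.003), np.float64(-0.026), np.float64(0.0037), 0, 0], [1, 0, np.float64(-0.008), np.float64(-0.027), np.float64(0.0132), 0, 0], [1, 0, np.float64(-0.01), np.float64(-0.027), np.float64(0.0136), 0, 0], [1, 0, np.float64(-0.014), np.float64(-0.026), np.float64(0.0139), 0, 0]]
[[1, 0, np.float64(-0.017), np.float64(-0.025), np.float64(0.0144), 0, 0], [1, 0, np.float64(-0.019), np.float64(-0.024), np.float64(0.0146), 0, 0], [1, 0, np.float64(-0.022), np.float64(-0.022), np.float64(0.0147), 0, 0], [1, 0, np.float64(-0.025), np.float64(-0.02), np.float64(0.015), 0, 0], [1, 0, np.float64(-0.026), np.float64(-0.016), np.float64(0.015), 0, 0]]
[[1, 0, np.flo
[... 571 characters left out ...]
, [1, 0, np.float64(-0.026), np.float64(0.01), np.float64(0.0126), 0, 0], [1, 0, np.float64(-0.023), np.float64(0.011), np.float64(0.0119), 0, 0]]
[[1, 0, np.float64(-0.021), np.float64(0.013), np.float64(0.0114), 0, 0], [1, 0, np.float64(-0.019), np.float64(0.013), np.float64(0.0095), 0, 0], [1, 0, np.float64(-0.016), np.float64(0.014), np.float64(-0.0), 0, 0], [1, 0, np.float64(-0.014), np.float64(0.013), np.float64(-0.0), 0, 0], [1, 0, np.float64(-0.012), np.float64(0.012), np.float64(-0.0), 0, 0]]
end [-0.02903537  0.14097551] 50.00400000000001
[[-0.142  0.005]
 [-0.145  0.031]
 [-0.137  0.064]
 [-0.116  0.097]
 [-0.087  0.122]
 [-0.055  0.136]
 [-0.029  0.141]] [-0.02905718  0.14101563]
```

First part of the tip-up (10 rows), then check.

Emit:
send_rows:
  commands:
    - [1,0,0.003,-0.018,0,0,0]
    - [1,0,0.003,-0.019,0,0,0]
    - [1,0,0.002,-0.021,0,0,0]
    - [1,0,0.002,-0.023,0,0,0]
    - [1,0,0.001,-0.025,0,0,0]

```text
time: 7.25
ee_pos: [0.4964, -0.0179, 0.0301]
eef_rot: [[-0.973, -0.23, -0.003], [-0.23, 0.973, 0.003], [0.002, 0.004, -1.0]]
ft_force: [-0.9, 9.0, -3.0]
finger_gap: 0.0085
grasp_force: 29.2
```

Emit:
send_rows:
  commands:
    - [1,0,-0.001,-0.025,0,0,0]
    - [1,0,-0.003,-0.026,0.0037,0,0]
    - [1,0,-0.008,-0.027,0.0132,0,0]
    - [1,0,-0.01,-0.027,0.0136,0,0]
    - [1,0,-0.014,-0.026,0.0139,0,0]

```text
time: 7.67
ee_pos: [0.4982, -0.0249, 0.0635]
eef_rot: [[-0.973, -0.228, 0.03], [-0.23, 0.964, -0.132], [0.001, -0.136, -0.991]]
ft_force: [-6.6, 16.3, 3.2]
finger_gap: 0.0084
grasp_force: 29.5
```

```bash
python3 - <<'E'
from h import *
s=read_state();print(s["ft_force"],s["finger_gap"])
a=capture("scene")["pixels"][150:400,270:520];b=capture("top")["pixels"][130:380,290:540]
cv2.imwrite("pics/t1.png",cv2.resize(np.hstack([a,b]),(800,400),interpolation=2)[...,::-1])
E
```

```text
[-6.64202288 16.33805379  3.18409125] 0.008434539257911756
```

View pics/t1.png

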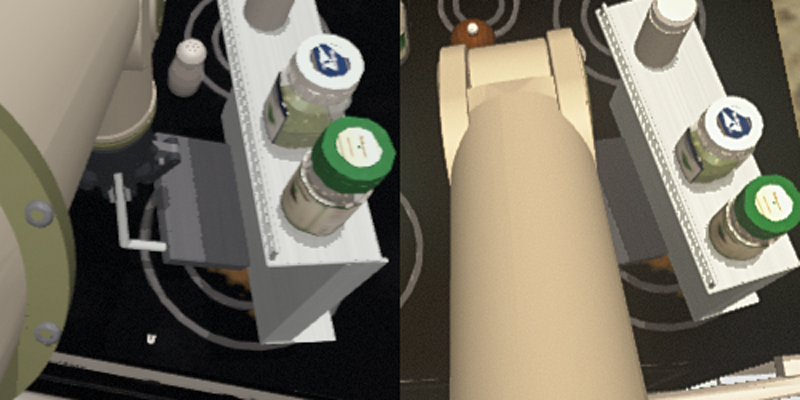

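The griddle is tipped about 25° with its foot at the guard (plate at (160–255, 135–265) in the left crop). Continuing the arc.

Emit:
send_rows:
  commands:
    - [1,0,-0.013,-0.026,0.0144,0,0]
    - [1,0,-0.019,-0.025,0.0146,0,0]
    - [1,0,-0.022,-0.022,0.0147,0,0]
    - [1,0,-0.025,-0.02,0.015,0,0]
    - [1,0,-0.026,-0.016,0.015,0,0]

```text
time: 8.18
ee_pos: [0.5043, -0.0445, 0.0972]
eef_rot: [[-0.973, -0.214, 0.085], [-0.23, 0.908, -0.351], [-0.002, -0.361, -0.933]]
ft_force: [-5.2, 13.5, 6.7]
finger_gap: 0.0083
grasp_force: 30.4
```

Emit:
send_rows:
  commands:
    - [1,0,-0.029,-0.014,0.0149,0,0]
    - [1,0,-0.029,-0.011,0.015,0,0]
    - [1,0,-0.031,-0.007,0.0148,0,0]
    - [1,0,-0.03,-0.004,0.0145,0,0]
    - [1,0,-0.031,-0.001,0.0144,0,0]

```text
time: 8.6
ee_pos: [0.5115, -0.0751, 0.1225]
eef_rot: [[-0.973, -0.188, 0.131], [-0.229, 0.802, -0.551], [-0.002, -0.567, -0.824]]
ft_force: [1.0, 3.3, -0.3]
finger_gap: 0.0082
grasp_force: 31.3
```

Emit:
send_rows:
  commands:
    - [1,0,-0.03,0.002,0.014,0,0]
    - [1,0,-0.028,0.006,0.0135,0,0]
    - [1,0,-0.027,0.007,0.0132,0,0]
    - [1,0,-0.026,0.01,0.0126,0,0]
    - [1,0,-0.023,0.011,0.0119,0,0]

```text
time: 9.02
ee_pos: [0.5183, -0.1072, 0.1363]
eef_rot: [[-0.974, -0.157, 0.166], [-0.228, 0.673, -0.703], [-0.001, -0.723, -0.691]]
ft_force: [0.4, 2.6, -1.1]
finger_gap: 0.0083
grasp_force: 32.2
```

Emit:
send_rows:
  commands:
    - [1,0,-0.021,0.013,0.0114,0,0]
    - [1,0,-0.019,0.013,0.0095,0,0]
    - [1,0,-0.016,0.014,0,0,0]
    - [1,0,-0.014,0.013,0,0,0]
    - [1,0,0,0,0,0,0]

```text
time: 9.43
ee_pos: [0.5229, -0.13, 0.141]
eef_rot: [[-0.974, -0.144, 0.173], [-0.225, 0.627, -0.746], [-0.001, -0.766, -0.643]]
ft_force: [2.2, 2.2, 0.8]
finger_gap: 0.0084
grasp_force: 32.7
```

```bash
python3 - <<'E'
from h import *
s=read_state();p=s["ee_pos"];n=np.array([.226,-.974]);G=np.array([.5175,-.1655])
print(s["ft_force"],s["finger_gap"],(p[:2]-G)@n+.003,p[2])
a=capture("scene")["pixels"][150:400,270:520];c=capture("wrist")["pixels"]
cv2.imwrite("pics/t2.png",np.hstack([cv2.resize(a,(400,400),interpolation=2),cv2.resize(c[:,80:560],(400,400))])[...,::-1])
E
```

```text
[2.2453906  2.15263993 0.78771821] 0.008351480992281751 -0.03031136181890651 0.1409867975209217
```

View pics/t2.png

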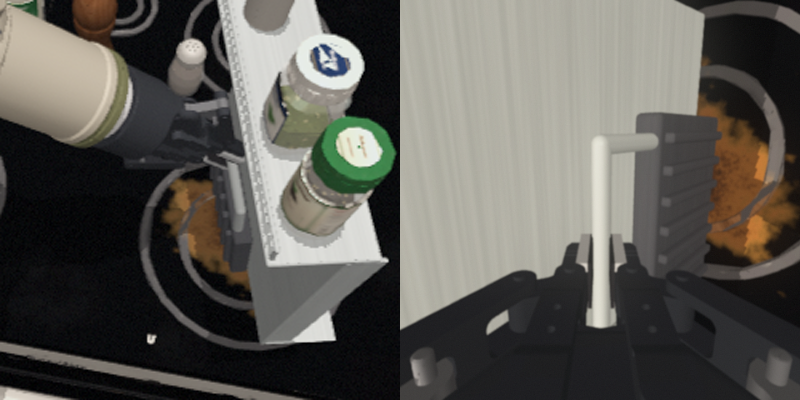

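Both views show the griddle standing almost upright against the guard, with the bar near (232,190) left and the ridges facing out on the right. I press 5 mm closer and hold for the milestone, then firm up the grip.

Emit:
send_rows:
  commands:
    - [1,0,-0.006,0.008,0,0,0]
    - [1,0,-0.007,0.007,0,0,0]
    - [1,0,0,0,0,0,0]
    - [1,0,0,0,0,0,0]
    - [1,0,0,0,0,0,0]

```text
time: 9.95
ee_pos: [0.5241, -0.134, 0.1411]
eef_rot: [[-0.974, -0.145, 0.174], [-0.226, 0.626, -0.746], [-0.001, -0.766, -0.643]]
ft_force: [3.5, 2.6, 5.2]
finger_gap: 0.0086
grasp_force: 33.1
```

Emit:
send_rows:
  commands:
    - [1,0,0,0,0,0,0]
    - [1,0,0,0,0,0,0]
  grip_force: 90

```text
time: 10.12
ee_pos: [0.5241, -0.1339, 0.1412]
eef_rot: [[-0.974, -0.145, 0.174], [-0.227, 0.626, -0.746], [-0.001, -0.766, -0.643]]
ft_force: [3.5, 1.7, 6.1]
finger_gap: 0.0063
grasp_force: 88.3
```

```bash
sed -i 's/round(\(d@.\/.25\),3)/round(float(\1),3)/g; s/round((b-a)\/np.pi,4)/round(float((b-a)\/np.pi),4)/' plan.py; python3 - <<'E'
from plan import *
from cell import read_state
s=read_state();print(s["ee_pos"],s["ft_force"],s["finger_gap"],s["grasp_force"])
N=20;u=np.linspace(0,1,N+1);S=lambda x:(lambda c:3*c*c-2*c**3)(np.clip(x,0,1))
al=np.radians(50-40*S((u-.15)/.85))
P=[tcp((-.033-.097*S((u_-.1)/.9),.146+.019*S(u_/.5)),a,.007) for u_,a in zip(u,al)]
rows(P,al)
E
```

```text
[ 0.52413692 -0.133913    0.14119262] [3.48776842 1.72816807 6.10324821] 0.006328574446964642 88.26498985290527
[[1, 0, -0.002, -0.001, 0.0, 0, 0], [1, 0, -0.004, -0.004, 0.0, 0, 0], [1, 0, -0.004, -0.008, 0.0, 0, 0], [1, 0, -0.002, -0.014, -0.0022, 0, 0], [1, 0, 0.002, -0.019, -0.0063, 0, 0]]
[[1, 0, 0.006, -0.023, -0.0098, 0, 0], [1, 0, 0.01, -0.025, -0.0128, 0, 0], [1, 0, 0.015, -0.025, -0.0153, 0, 0], [1, 0, 0.02, -0.024, -0.0171, 0, 0], [1, 0, 0.025, -0.021, -0.0185, 0, 0]]
[[1, 0, 0.028, -0.019, -0.0193, 0, 0], [1, 0, 0.029, -0.017, -0.0196, 0, 0], [1, 0, 0.03, -0.015, -0.0193, 0, 0], [1, 0, 0.028, -0.013, -0.0185, 0, 0], [1, 0, 0.027, -0.01, -0.0172, 0, 0]]
[[1, 0, 0.025, -0.007, -0.0152, 0, 0], [1, 0, 0.02, -0.006, -0.0128, 0, 0], [1, 0, 0.016, -0.003, -0.0098, 0, 0], [1, 0, 0.01, -0.002, -0.0063, 0, 0], [1, 0, 0.004, -0.001, -0.0022, 0, 0]]
end [-0.12882088  0.15813246] 10.004
```

Emit:
send_rows:
  commands:
    - [1,0,-0.002,-0.001,0,0,0]
    - [1,0,-0.004,-0.004,0,0,0]
    - [1,0,-0.004,-0.008,0,0,0]
    - [1,0,-0.002,-0.014,-0.0022,0,0]
    - [1,0,0.002,-0.019,-0.0063,0,0]

```text
time: 10.53
ee_pos: [0.5204, -0.1275, 0.1494]
eef_rot: [[-0.974, -0.152, 0.166], [-0.225, 0.646, -0.73], [0.003, -0.749, -0.663]]
ft_force: [0.1, -0.2, -4.3]
finger_gap: 0.0057
grasp_force: 88.1
```

Emit:
send_rows:
  commands:
    - [1,0.01,0.006,-0.023,-0.0098,0,0]
    - [1,0.01,0.01,-0.025,-0.0128,0,0]
    - [1,0.01,0.015,-0.025,-0.0153,0,0]
    - [1,0.01,0.02,-0.024,-0.0171,0,0]
    - [1,0.01,0.025,-0.021,-0.0185,0,0]

```text
time: 10.95
ee_pos: [0.501, -0.0961, 0.1586]
eef_rot: [[-0.974, -0.185, 0.129], [-0.226, 0.798, -0.559], [0.001, -0.574, -0.819]]
ft_force: [0.6, -0.7, -5.6]
finger_gap: 0.0061
grasp_force: 88.1
```

Emit:
send_rows:
  commands:
    - [1,0.01,0.028,-0.019,-0.0193,0,0]
    - [1,0.01,0.029,-0.017,-0.0196,0,0]
    - [1,0.01,0.03,-0.015,-0.0193,0,0]
    - [1,0.01,0.028,-0.013,-0.0185,0,0]
    - [1,0.01,0.027,-0.01,-0.0172,0,0]

```text
time: 11.37
ee_pos: [0.4797, -0.0601, 0.158]
eef_rot: [[-0.974, -0.215, 0.069], [-0.225, 0.926, -0.303], [0.001, -0.311, -0.951]]
ft_force: [-0.3, 0.0, -6.1]
finger_gap: 0.0059
grasp_force: 88.0
```

Emit:
send_rows:
  commands:
    - [1,0.01,0.025,-0.007,-0.0152,0,0]
    - [1,0.01,0.02,-0.006,-0.0128,0,0]
    - [1,0,0.016,-0.003,-0.0098,0,0]
    - [1,0,0.01,-0.002,-0.0063,0,0]
    - [1,0,0.004,-0.001,-0.0022,0,0]

```text
time: 11.78
ee_pos: [0.4709, -0.043, 0.1576]
eef_rot: [[-0.974, -0.222, 0.038], [-0.225, 0.96, -0.168], [0.001, -0.172, -0.985]]
ft_force: [0.0, -0.9, -5.7]
finger_gap: 0.0059
grasp_force: 88.1
```

```bash
python3 - <<'E'
from h import *
s=read_state();p=s["ee_pos"];n=np.array([.226,-.974]);t=np.array([.974,.226]);G=np.array([.5175,-.1655])
print(s["ft_force"],s["moment"],s["finger_gap"],(p[:2]-G)@n+.003,(p[:2]-G)@t,p[2])
a=capture("scene")["pixels"][130:380,230:480];c=capture("wrist")["pixels"]
cv2.imwrite("pics/t3.png",np.hstack([cv2.resize(a,(400,400),interpolation=2),cv2.resize(c[:,80:560],(400,400))])[...,::-1])
E
```

```text
[ 0.04543018 -0.8710046  -5.74589338] [ 0.1194876   0.05029388 -0.03990292] 0.0059257752242922405 -0.12689139079083778 -0.01768016982655306 0.1575502493549721
```

View pics/t3.png

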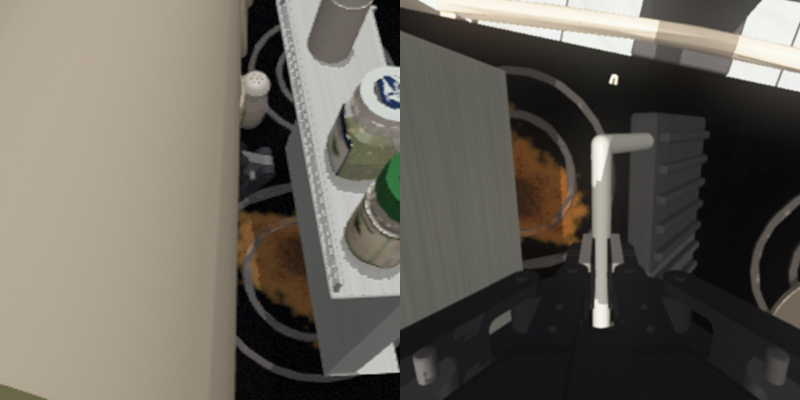

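The wrist view shows the griddle in the same pose relative to the fingers as before (bar at column 600, ridged face right). The firm grip carried it round, so it is now about 122° over with its foot swung out. Next I pull back and lower until the foot just meets the glass.

Emit:
send_rows:
  commands:
    - [1,0,0.012,0.004,0,0,0]
    - [1,0,0.024,0.009,0,0,0]
    - [1,0,0.024,0.009,0,0,0]
    - [1,0,0.024,0.009,0,0,0]
    - [1,0,0.024,0.009,0,0,0]

```text
time: 12.3
ee_pos: [0.4656, -0.0171, 0.1423]
eef_rot: [[-0.974, -0.224, 0.039], [-0.227, 0.959, -0.17], [0.001, -0.174, -0.985]]
ft_force: [-0.2, 1.1, -5.5]
finger_gap: 0.0062
grasp_force: 88.1
```

Emit:
send_rows:
  commands:
    - [1,0,0.024,0.009,0,0,0]
    - [1,0,0.024,0.009,0,0,0]
    - [1,0,0.024,0.009,0,0,0]
    - [1,0,0.024,0.009,0,0,0]
    - [1,0,0.024,0.009,0,0,0]

```text
time: 12.72
ee_pos: [0.4621, 0.0043, 0.13]
eef_rot: [[-0.975, -0.219, 0.042], [-0.223, 0.959, -0.175], [-0.002, -0.18, -0.984]]
ft_force: [-16.4, -30.9, 66.5]
finger_gap: 0.0061
grasp_force: 96.3
```

Emit:
send_rows:
  commands:
    - [1,0,0.012,0.004,0,0,0]
    - [1,0,0,0,0,0,0]
    - [1,0,0,0,0,0,0]

```text
time: 12.97
ee_pos: [0.4622, 0.0043, 0.1302]
eef_rot: [[-0.976, -0.215, 0.043], [-0.219, 0.96, -0.176], [-0.004, -0.181, -0.983]]
ft_force: [-14.1, -24.6, 50.2]
finger_gap: 0.0062
grasp_force: 94.4
```

The foot met the glass a little early. I ease up 6 mm, pull back 32 mm more, then loosen the grip so the bar can swivel.

Emit:
send_rows:
  commands:
    - [1,0,-0.002,-0.012,0,0,0]
    - [1,0,-0.002,-0.012,0,0,0]
    - [1,0,0.02,-0.003,0,0,0]
    - [1,0,0.03,-0.005,0,0,0]
    - [1,0,0.03,-0.005,0,0,0]

```text
time: 13.38
ee_pos: [0.4567, 0.028, 0.134]
eef_rot: [[-0.975, -0.219, 0.042], [-0.223, 0.959, -0.174], [-0.002, -0.179, -0.984]]
ft_force: [-10.8, -23.1, 52.0]
finger_gap: 0.0056
grasp_force: 94.4
```

Emit:
send_rows:
  commands:
    - [1,0,0.03,-0.005,0,0,0]
    - [1,0,0.015,-0.003,0,0,0]
    - [1,0,0,0,0,0,0]

```text
time: 13.63
ee_pos: [0.4546, 0.0415, 0.1351]
eef_rot: [[-0.974, -0.22, 0.044], [-0.225, 0.959, -0.171], [-0.004, -0.176, -0.984]]
ft_force: [-5.5, -6.5, 36.8]
finger_gap: 0.006
grasp_force: 98.5
```

Emit:
send_rows:
  commands:
    - [1,0,0,0,0,0,0]
    - [1,0,0,0,0,0,0]
  grip_force: 40

```text
time: 13.8
ee_pos: [0.4548, 0.0409, 0.135]
eef_rot: [[-0.975, -0.22, 0.044], [-0.224, 0.96, -0.17], [-0.005, -0.176, -0.984]]
ft_force: [-0.9, -6.5, 26.8]
finger_gap: 0.0064
grasp_force: 97.0
```

```bash
python3 - <<'E'
from h import *
from plan import *
from scipy.optimize import brentq
s=read_state();p=s["ee_pos"];n=np.array([.226,-.974]);t=np.array([.974,.226]);G=np.array([.5175,-.1655])
pn=(p[:2]-G)@n+.003;print(p,s["ft_force"],s["grasp_force"],s["moment"],pn,(p[:2]-G)@t)
a=np.radians(10);sg=.007;b=(pn-sg*np.sin(a),p[2]+sg*np.cos(a))
h=lambda x:.146*np.sin(x)+.0125*np.cos(x)
th0=brentq(lambda x:h(x)-b[1],.3,1.4);f=b[0]-(.146*np.cos(th0)-.0125*np.sin(th0));print(b,np.degrees(th0),"foot",f)
N=35;u=np.linspace(0,1,N+1);th=th0*(1-(.5*u+.5*(3*u*u-2*u**3)))
B=[(f+.146*np.cos(x)-.0125*np.sin(x),h(x)) for x in th]
rows([tcp(q,a,sg) for q in B],[a]*(N+1));print(B[-1])
E
```

```text
[0.45475327 0.04094787 0.13495094] [-0.86453357 -6.54992185 26.75930679] 96.9546389579773 [-2.41258303  0.27754363 -0.72044864] -0.21226099208523477 -0.014458099340274795
(np.float64(-0.2134765293289033), np.float64(0.1418445901266443)) 70.57203493407752 foot -0.25025100759586083
[[1, 0, -0.01, 0.005, 0.0, 0, 0], [1, 0, -0.012, 0.005, 0.0, 0, 0], [1, 0, -0.012, 0.007, 0.0, 0, 0], [1, 0, -0.014, 0.008, 0.0, 0, 0], [1, 0, -0.015, 0.009, 0.0, 0, 0]]
[[1, 0, -0.016, 0.01, 0.0, 0, 0], [1, 0, -0.016, 0.011, 0.0, 0, 0], [1, 0, -0.017, 0.012, 0.0, 0, 0], [1, 0, -0.017, 0.013, 0.0, 0, 0], [1, 0, -0.017, 0.015, 0.0, 0, 0]]
[[1, 0, -0.017, 0.016, 0.0, 0, 0], [1, 0, -0.017, 0.017, 0.0, 0, 0], [1, 0, -0.016, 0.018, 0.0, 0, 0], [1, 0, -0.017, 0.019, 0.0, 0, 0], [1, 0, -0.015, 0.02, 0.0, 0, 0]]
[[1, 0, -0.015, 0.021, 0.0, 0, 0], [1, 0, -0.014, 0.021, 0.0, 0, 0], [1, 0, -0.013, 0.023, 0.0, 0, 0], [1, 0, -0.012, 0.023, 0.0, 0, 0], [1, 0, -0.01, 0.023, 0.0, 0, 0]]
[[1, 0, -0.01, 0.023, 0.0, 0, 0], [1, 0, -0.009, 0.024, 0.0, 0, 0], [1, 0, -0.007, 0.023, 0.0, 0, 0], [1, 0, -0.007, 0.023, 0.0, 0, 0], [1, 0, -0.005, 0.023, 0.0, 0, 0]]
[[1, 0, -0.004, 0.022, 0.0, 0, 0], [1, 0, -0.004, 0.021, 0.0, 0, 0], [1, 0, -0.002, 0.021, 0.0, 0, 0], [1, 0, -0.002, 0.019, 0.0, 0, 0], [1, 0, -0.0, 0.019, 0.0, 0, 0]]
[[1, 0, -0.001, 0.017, 0.0, 0, 0], [1, 0, 0.0, 0.016, 0.0, 0, 0], [1, 0, 0.001, 0.014, 0.0, 0, 0], [1, 0, 0.001, 0.013, 0.0, 0, 0], [1, 0, 0.001, 0.011, 0.0, 0, 0]]
end [-0.10315629  0.0056829 ] 10.0
(np.float64(-0.10425100759586084), np.float64(0.0125))
```

Emit:
send_rows:
  commands:
    - [1,0,-0.002,-0.008,0,0,0]
    - [1,0,0,0,0,0,0]
    - [1,0,0,0,0,0,0]
  grip_force: 30

```text
time: 14.05
ee_pos: [0.4534, 0.0422, 0.1352]
eef_rot: [[-0.974, -0.222, 0.042], [-0.226, 0.959, -0.17], [-0.003, -0.175, -0.985]]
ft_force: [-14.7, -12.4, 35.6]
finger_gap: 0.0062
grasp_force: 98.2
```

```bash
python3 - <<'E'
from h import *
s=read_state();print(np.round(s["ft_force"],1),np.round(s["moment"],2),s["ee_pos"],s["finger_gap"],s["q"])
a=capture("scene")["pixels"][130:380,150:480];b=capture("top")["pixels"][100:380,150:540];c=capture("wrist")["pixels"]
f=lambda x,w,h:cv2.resize(x,(w,h),interpolation=2)
L=np.vstack([f(a,380,290),f(b,380,290)])
cv2.imwrite("pics/t4.png",np.hstack([L,f(c[:,100:540],420,580)])[...,::-1])
E
```

```text
[-14.7 -12.4  35.6] [-3.36  1.66  0.02] [0.45341685 0.04218045 0.13516742] 0.006233046740555236 [-0.93901565  0.09046371  0.67779638  1.99186063  0.13449328  1.08647755
  1.47212702]
```

View pics/t4.png

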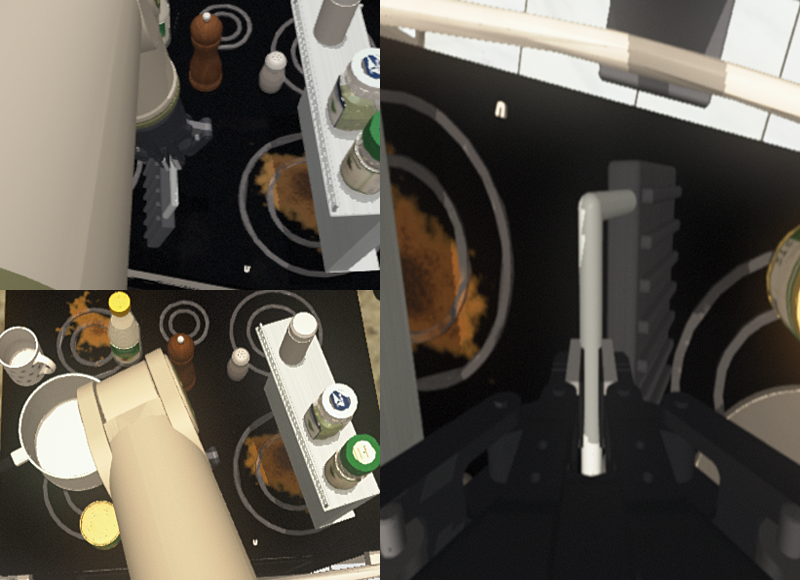

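The views show the griddle's foot on the glass with the plate at about 70° and the ridged side facing out and up; the pan (left), tin and salt shaker have not moved. The load comes from friction at the foot, so moving the bar toward the guard should relieve it.

Emit:
send_rows:
  commands:
    - [1,0,-0.01,0.002,0,0,0]
    - [1,0,-0.01,0.002,0,0,0]
    - [1,0,-0.01,0.002,0,0,0]
    - [1,0,-0.01,0.002,0,0,0]
    - [1,0,0,0,0,0,0]

```text
time: 14.62
ee_pos: [0.454, 0.0326, 0.1327]
eef_rot: [[-0.974, -0.223, 0.039], [-0.226, 0.959, -0.169], [0.0, -0.174, -0.985]]
ft_force: [0.6, 0.2, -1.0]
finger_gap: 0.0062
grasp_force: 94.4
```

```bash
python3 - <<'E'
from plan import *
a=np.radians(10);sg=.007;f=-.250
h=lambda x:.146*np.sin(x)+.0125*np.cos(x)
N=30;u=np.linspace(0,1,N+1);th=np.radians(67.5)*(1-(.5*u+.5*(3*u*u-2*u**3)))
B=[(f+.146*np.cos(x)-.0125*np.sin(x),h(x)) for x in th]
rows([tcp(q,a,sg) for q in B],[a]*(N+1))
E
```

```text
[[1, 0, -0.011, 0.006, 0.0, 0, 0], [1, 0, -0.013, 0.007, 0.0, 0, 0], [1, 0, -0.014, 0.009, 0.0, 0, 0], [1, 0, -0.016, 0.01, 0.0, 0, 0], [1, 0, -0.017, 0.012, 0.0, 0, 0]]
[[1, 0, -0.017, 0.013, 0.0, 0, 0], [1, 0, -0.018, 0.014, 0.0, 0, 0], [1, 0, -0.019, 0.016, 0.0, 0, 0], [1, 0, -0.018, 0.018, 0.0, 0, 0], [1, 0, -0.018, 0.019, 0.0, 0, 0]]
[[1, 0, -0.018, 0.021, 0.0, 0, 0], [1, 0, -0.017, 0.022, 0.0, 0, 0], [1, 0, -0.017, 0.023, 0.0, 0, 0], [1, 0, -0.015, 0.024, 0.0, 0, 0], [1, 0, -0.015, 0.024, 0.0, 0, 0]]
[[1, 0, -0.013, 0.026, 0.0, 0, 0], [1, 0, -0.012, 0.026, 0.0, 0, 0], [1, 0, -0.01, 0.026, 0.0, 0, 0], [1, 0, -0.009, 0.027, 0.0, 0, 0], [1, 0, -0.008, 0.026, 0.0, 0, 0]]
[[1, 0, -0.006, 0.025, 0.0, 0, 0], [1, 0, -0.005, 0.026, 0.0, 0, 0], [1, 0, -0.004, 0.024, 0.0, 0, 0], [1, 0, -0.002, 0.023, 0.0, 0, 0], [1, 0, -0.002, 0.022, 0.0, 0, 0]]
[[1, 0, -0.0, 0.02, 0.0, 0, 0], [1, 0, -0.0, 0.018, 0.0, 0, 0], [1, 0, 0.0, 0.017, 0.0, 0, 0], [1, 0, 0.001, 0.015, 0.0, 0, 0], [1, 0, 0.001, 0.013, 0.0, 0, 0]]
end [-0.10281448  0.00549335] 10.0
```

Emit:
send_rows:
  commands:
    - [0.9,0,0,0,0,0,0]
    - [0.9,0,0,0,0,0,0]
  grip_force: 30

```text
time: 14.78
ee_pos: [0.4538, 0.0327, 0.1326]
eef_rot: [[-0.974, -0.223, 0.039], [-0.226, 0.959, -0.17], [0.001, -0.174, -0.985]]
ft_force: [-0.4, 0.4, 3.0]
finger_gap: 0.0057
grasp_force: 95.4
```

Emit:
send_rows:
  commands:
    - [1,0,-0.011,0.006,0,0,0]
    - [1,0,-0.013,0.007,0,0,0]
    - [1,0,-0.014,0.009,0,0,0]
    - [1,0,-0.016,0.01,0,0,0]
    - [1,0,-0.017,0.012,0,0,0]

```text
time: 15.2
ee_pos: [0.4586, 0.0131, 0.1248]
eef_rot: [[-0.974, -0.223, 0.039], [-0.226, 0.959, -0.17], [0.0, -0.174, -0.985]]
ft_force: [-8.4, -9.0, 10.7]
finger_gap: 0.0063
grasp_force: 98.6
```

Emit:
send_rows:
  commands:
    - [1,0,-0.017,0.013,0,0,0]
    - [1,0,-0.018,0.014,0,0,0]
    - [1,0,-0.019,0.016,0,0,0]
    - [1,0,0,0,0,0,0]

```text
time: 15.53
ee_pos: [0.462, -0.0023, 0.1161]
eef_rot: [[-0.974, -0.221, 0.039], [-0.225, 0.96, -0.17], [0.0, -0.174, -0.985]]
ft_force: [2.0, 0.2, -1.4]
finger_gap: 0.0059
grasp_force: 97.6
```

Emit:
send_rows:
  commands:
    - [1,0,-0.018,0.018,0,0,0]
    - [1,0,-0.018,0.019,0,0,0]
    - [1,0,-0.018,0.021,0,0,0]
    - [1,0,-0.017,0.022,0,0,0]
    - [1,0,-0.017,0.023,0,0,0]

```text
time: 15.95
ee_pos: [0.4681, -0.0273, 0.0947]
eef_rot: [[-0.974, -0.222, 0.039], [-0.226, 0.959, -0.169], [-0.0, -0.174, -0.985]]
ft_force: [0.5, 2.0, -1.5]
finger_gap: 0.006
grasp_force: 100.3
```

Emit:
send_rows:
  commands:
    - [1,0,-0.015,0.024,0,0,0]
    - [1,0,-0.015,0.024,0,0,0]
    - [1,0,-0.013,0.026,0,0,0]
    - [1,0,-0.012,0.026,0,0,0]
    - [1,0,0,0,0,0,0]

```text
time: 16.37
ee_pos: [0.4712, -0.0453, 0.0717]
eef_rot: [[-0.974, -0.222, 0.037], [-0.225, 0.959, -0.17], [0.002, -0.174, -0.985]]
ft_force: [-3.7, -1.0, -0.5]
finger_gap: 0.006
grasp_force: 102.9
```

Emit:
send_rows:
  commands:
    - [1,0,-0.01,0.026,0,0,0]
    - [1,0,-0.009,0.027,0,0,0]
    - [1,0,-0.008,0.026,0,0,0]
    - [1,0,-0.006,0.025,0,0,0]
    - [1,0,-0.005,0.026,0,0,0]

```text
time: 16.78
ee_pos: [0.4753, -0.0591, 0.042]
eef_rot: [[-0.974, -0.222, 0.039], [-0.226, 0.959, -0.169], [0.0, -0.174, -0.985]]
ft_force: [2.2, 0.1, -2.9]
finger_gap: 0.0062
grasp_force: 105.3
```

Emit:
send_rows:
  commands:
    - [1,0,-0.004,0.024,0,0,0]
    - [1,0,-0.002,0.023,0,0,0]
    - [1,0,-0.002,0.015,0,0,0]
    - [1,0,0,0,0,0,0]

```text
time: 17.12
ee_pos: [0.4758, -0.0637, 0.0268]
eef_rot: [[-0.974, -0.223, 0.038], [-0.226, 0.959, -0.17], [0.002, -0.174, -0.985]]
ft_force: [-2.6, -1.8, -0.5]
finger_gap: 0.0061
grasp_force: 106.9
```

```bash
python3 - <<'E'
from h import *
s=read_state();print(np.round(s["ft_force"],1),np.round(s["moment"],2),s["ee_pos"],s["finger_gap"])
a=capture("scene")["pixels"][130:380,150:480];b=capture("top")["pixels"][100:380,150:540];c=capture("wrist")["pixels"]
f=lambda x,w,h:cv2.resize(x,(w,h),interpolation=2)
L=np.vstack([f(a,380,290),f(b,380,290)])
cv2.imwrite("pics/t5.png",np.hstack([L,f(c[:,100:540],420,580)])[...,::-1])
E
```

```text
[-2.6 -1.8 -0.5] [-0.21  0.96  0.45] [ 0.47578352 -0.06366616  0.02684192] 0.00609658793879305
```

View pics/t5.png

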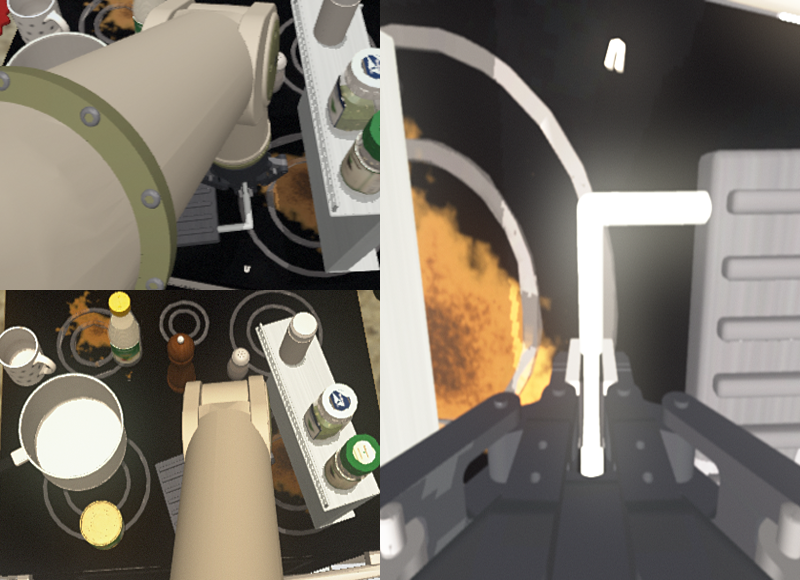

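Ridged side is up in all views: the plate (wrist view, x>695) is nearly level, the bar is still held, and the neighbours are in place. Lowering the last bit.

Emit:
send_rows:
  commands:
    - [1,0,-0.001,0.02,0,0,0]
    - [1,0,0,0.018,0,0,0]
    - [1,0,0,0.016,0,0,0]
    - [1,0,0,0.012,0,0,0]
    - [1,0,0,0,0,0,0]

```text
time: 17.68
ee_pos: [0.4767, -0.0666, 0.0108]
eef_rot: [[-0.974, -0.222, 0.038], [-0.226, 0.959, -0.17], [0.001, -0.174, -0.985]]
ft_force: [2.2, 1.5, -3.4]
finger_gap: 0.0061
grasp_force: 108.0
```

Emit:
send_rows:
  commands:
    - [1,0,0,0.006,0,0,0]
    - [1,0,0,0,0,0,0]

```text
time: 17.85
ee_pos: [0.477, -0.0667, 0.0098]
eef_rot: [[-0.974, -0.223, 0.039], [-0.226, 0.959, -0.169], [0.0, -0.174, -0.985]]
ft_force: [-0.8, -0.3, -1.4]
finger_gap: 0.0061
grasp_force: 108.4
```

Emit:
send_rows:
  commands:
    - [1,0,0,0.006,0,0,0]
    - [1,0,0,0.006,0,0,0]
    - [1,0,0,0,0,0,0]

```text
time: 18.1
ee_pos: [0.4772, -0.0672, 0.0069]
eef_rot: [[-0.974, -0.223, 0.039], [-0.226, 0.959, -0.169], [0.0, -0.174, -0.985]]
ft_force: [-4.3, -0.6, 0.5]
finger_gap: 0.0062
grasp_force: 108.9
```

Emit:
send_rows:
  commands:
    - [1,0,0,0.006,0,0,0]
    - [1,0,0,0,0,0,0]

```text
time: 18.27
ee_pos: [0.4773, -0.0675, 0.0055]
eef_rot: [[-0.974, -0.223, 0.039], [-0.226, 0.959, -0.169], [0.0, -0.174, -0.985]]
ft_force: [-1.0, -0.8, 0.4]
finger_gap: 0.0063
grasp_force: 108.7
```

Emit:
send_rows:
  commands:
    - [1,0,0,0.005,0,0,0]
    - [1,0,0,0,0,0,0]

```text
time: 18.43
ee_pos: [0.4773, -0.0677, 0.0042]
eef_rot: [[-0.974, -0.223, 0.039], [-0.226, 0.959, -0.169], [0.0, -0.174, -0.985]]
ft_force: [1.9, 0.7, -4.1]
finger_gap: 0.006
grasp_force: 108.4
```

Emit:
send_rows:
  commands:
    - [1,0,0,0.005,0,0,0]
    - [1,0,0,0,0,0,0]

```text
time: 18.6
ee_pos: [0.4774, -0.0679, 0.003]
eef_rot: [[-0.974, -0.223, 0.039], [-0.226, 0.959, -0.169], [0.0, -0.174, -0.985]]
ft_force: [-1.5, -1.0, -1.3]
finger_gap: 0.006
grasp_force: 108.8
```

Emit:
send_rows:
  commands:
    - [0.7,0,0,0,0,0,0]
    - [0.5,0,0,0,0,0,0]
    - [0.3,0,0,0,0,0,0]
    - [0.3,0,0,0,0,0,0]
    - [0.3,0,0,0,0,0,0]

```text
time: 19.02
ee_pos: [0.4778, -0.068, 0.0034]
eef_rot: [[-0.974, -0.222, 0.04], [-0.226, 0.959, -0.169], [-0.001, -0.174, -0.985]]
ft_force: [0.5, 0.1, 0.1]
finger_gap: 0.03
grasp_force: 0.3
```

Emit:
send_rows:
  commands:
    - [0.3,0,0,0,0,0,0]
    - [0.3,0,0,-0.02,0,0,0]
    - [0.3,0,0,-0.03,0,0,0]
    - [0.3,0,0,-0.04,0,0,0]
    - [0.3,0,0,-0.05,0,0,0]

```text
time: 19.43
ee_pos: [0.4757, -0.062, 0.0384]
eef_rot: [[-0.974, -0.222, 0.039], [-0.226, 0.959, -0.17], [0.001, -0.174, -0.985]]
ft_force: [-0.1, 0.5, -0.0]
finger_gap: 0.0299
grasp_force: 0.0
```

Emit:
send_rows:
  commands:
    - [0.3,0,0,-0.07,0,0,0]
    - [0.3,0,0,-0.08,0,0,0]
    - [0.3,0,0,-0.08,0,0,0]
    - [0.3,0,0,-0.08,0,0,0]
    - [0.3,0,0,0,0,0,0]

```text
time: 19.85
ee_pos: [0.4753, -0.0481, 0.1181]
eef_rot: [[-0.974, -0.222, 0.045], [-0.226, 0.96, -0.167], [-0.006, -0.173, -0.985]]
ft_force: [0.7, 0.8, 0.3]
finger_gap: 0.03
grasp_force: 0.0
```

```bash
python3 - <<'E'
from h import *
s=read_state();print(np.round(s["ft_force"],1),s["ee_pos"],s["finger_gap"],s["grasp_force"])
c=capture("wrist");T=np.eye(4);T[:3,:3]=s["eef_rot"];T[:3,3]=s["ee_pos"];E=T@c["mount"]
w=c["pixels"];hsv=cv2.cvtColor(w,cv2.COLOR_RGB2HSV)
# predicted flat bar/plate positions if resting at z as specified
n=np.array([.226,-.974]);t=np.array([.974,.226]);b=np.array([.4774,-.068])
for nm,dn,dt,z in(("bar",0,-.058,.0125),("bar",0,.0,.0125),("plate edge",-.046,-.075,.025),("foot",-.146,-.075,.025)):
    print(nm,proj(c,[*(b+dn*n+dt*t),z],E).round())
g=cv2.cvtColor(w,cv2.COLOR_RGB2GRAY);print("bright cols row200:",np.where(g[200]>200)[0][[0,-1]] if (g[200]>200).any() else None)
for r in(160,200,240): print(r,g[r,280:640:12].tolist())
E
```

```text
[0.7 0.8 0.3] [ 0.4752676  -0.048078    0.11811644] 0.030019705873014658 0.0
bar [319. 159.]
bar [320. 236.]
plate edge [385. 133.]
foot [552. 131.]
bright cols row200: [317 325]
160 [20, 24, 25, 203, 247, 247, 178, 182, 178, 83, 58, 55, 58, 55, 56, 56, 55, 58, 58, 57, 60, 83, 48, 19, 19, 17, 17, 17, 15, 15]
200 [93, 22, 30, 179, 116, 31, 27, 23, 26, 72, 74, 71, 73, 77, 70, 70, 70, 70, 72, 106, 113, 113, 20, 17, 15, 13, 12, 11, 10, 12]
240 [93, 67, 27, 107, 116, 25, 25, 21, 19, 73, 73, 70, 68, 63, 57, 55, 53, 54, 63, 85, 97, 20, 18, 15, 14, 15, 5, 67, 87, 18]
```

Released and clear. The bar shows at column ≈321 (319 predicted for flat on the hob) and the plate edges are where they should be, so I hand in.

```bash
python3 -c "
from cell import *
print(close_job())"
```

```text
the job is handed in; nothing more can be done
None
```

The griddle stood against the guard and now lies in front of it, ridged side up, lowered gently and released. The final wrist-camera check matched it lying flat. The neighbours looked unmoved in the last pictures before release, and I handed the job in at about 20 s; the interface returned no verdict.

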